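Bleed test of a lever coffee press

ROBOT

A 6-joint arm with a two-finger parallel gripper is mounted at the origin on the work surface. World frame = base frame: x ahead of the robot, y to its left, z up, the work surface at z = 0. Lengths are in m, angles in rad, forces in N, time in s.
With the tool pointing down it reaches from about 0.3 to 0.775 m from the base axis. Payload 14.6 kg.
Tool frame: the origin (TCP) lies midway between the tips of the shut fingers; the grasp point (between the pads) lies 19 mm behind it (ctrl.pinch_z is the z of the grasp point in the tool frame, in m); z points along the fingers, y is the line along which they close (so a half turn about z gives the same grasp; the last joint's range is limited). The gripper opens to 94 mm and grips with 3 to 60 N. Pads are 16 mm wide; open, the fingers measure 119 mm over their backs; the gripper's body (75 mm by 177 mm) begins 78 mm behind the grasp point.
Start: joints at [1.171, 0.3, 1.521, -0, 1.321, -0.067], TCP at [0.18, 0.52, 0.205] pointing down, gripper open.
Joint ranges: [-3.03, 3.03], [-0.79, 2.21], [0.23, 2.52], [-1.04, 4.18], [0, 3.07], [-2.55, 2.55]. Speed limits (rad/s): [2.22, 2.22, 2.57, 3.14, 3.14, 3.14].

INTERFACE

Orientations are given as [roll, pitch, yaw] about the fixed x, y, z axes, in that order (R = Rz(yaw) Ry(pitch) Rx(roll)).
In Python, from station import ctrl, camera, ticket gives the robot as it stands. The module is installed in compiled form; this text tells all that it offers.
- The arm moves only by the shell command python3 -m inch 'ROWS' [FORCE]. ROWS is text: rows parted by semicolons, each of 7 numbers parted by spaces: the opening, from -1 (shut) to 1 (fully open), then the shift along the tool's x, y, z in units of 0.03 m (1.0 is 0.03 m), then the turn, a rotation vector about the tool's x, y, z in units of 10 degrees (1.0 is 10 degrees). In form: grip dx dy dz rx ry rz; .... A call has 1 to 10 rows; each row shifts and turns the commanded pose from where the row before left it, along the tool's axes as they then stand; what a row does not reach is not made up. A row lasts 1/8 s, in which the tool goes at most 62.5 mm and 10.7 degrees, less where a joint would pass 70% of its speed; a pose out of reach is approached as far as the arm can. A call with a number of a shift or a turn outside -1 to 1 is refused whole. A call with a gripper value outside its range is refused whole. The fingers move at their own pace and stop on an object; FORCE is the grip in N (left out, the last holds). Time passes only in rows, so rows that do not move let the fingers close. It gives the time, the measured TCP pose, the force, the opening and the grip force at its end, in the units of the state.
- ctrl.get_obs(): the state, without advancing time (a new reading comes with each control period).
- camera(name): name is "side" or "top"; returns a dict with "img" (384x512x3 uint8, blue, green, red), "range_z" (384x512 float32, m along the optical axis (not along the pixel's ray), 0 where there is no reading), "intrinsics" (3x3 intrinsics, pixels), "view" (4x4, takes a point from world to camera coordinates). Camera axes: x right, y down, z forward; pixel columns grow to the right and rows downward; lengths in m; the calibration is good to about 2 mm. A picture is of the moment at which its call begins.
- ticket.hand_in(): hands the job in; it is judged then, once.
The state is a dict: "time_s": time; "qpos": joint angles; "joint_vel": joint speeds; "tau": joint torques, N m; "ee_pos": TCP position; "eef_rot": TCP orientation; "force": force on the tool from outside, world axes, zero at the start; "moment": the same for the moment, N m; "grip_width": finger opening in m; "grip_force": force on a finger pad.
Only numpy, scipy, OpenCV 4.12 (cv2) and the standard library are available. Lean on these libraries where they do the work, as an engineer would, in place of code of your own. Each camera call takes 0.05 s, during which the arm holds its last target. There are 200 camera calls.

TASK

Test the lever coffee press: push its lever down so that the black gauge needle climbs from zero to the steel set hand, and keep the needle tip within 8 mm of the set hand for five seconds, never running more than 3 cm past it; the press bleeds, so the needle sinks whenever the lever stops. Then ease off, backing the lever up as needed, until the needle stands still at zero (within 15 mm, never more than 5 cm below it) and let go, leaving the lever where it then is. Work by the lever only: do not touch the needle or set hand or push the crockery and tools around the press.

Things in the scene. Friction and masses are not known exactly. Their poses are not given: they have to be found in the camera images.
- press: Lever coffee press, grey and steel, fixed: base 200 mm (x) by 240 mm (y), 20 mm thick, column, round drum, white fan-shaped scale plate facing its +x side. Origin: centre of the underside, on the table. Axes as the world's at yaw 0; yaw varies by up to 0.2 rad. Top 357 mm up. The axle runs along the press's x.
- axle (a point): Point on the axle, straight above the press's origin, 190 mm up. Lever, needle and set hand turn about it.
- lever (a joint): Lever angle in rad: 0 at the upper stop (arm 0.85 rad above level; starts here), grows as it is pushed down, 1.7 at the lower stop. At q the grip is at press x -130, y 180 cos(0.85 - q), z 190 + 180 sin(0.85 - q) mm. Dry friction 0.55 N m, drag 0.25 N m s/rad (about 4 N at the grip); lever 0.2 kg. It stays where it is left. A test needs about 0.5 to 1.5 rad.
- lever_grip (a point): Middle of the lever's grip: a round wooden bar, 26 mm thick, 115 mm long, parallel to the press's x, on the robot's side of the press, 180 mm from the axle. Pinch it from above, fingers closing along the press's y (it may turn between them), or push it down. The 16 mm thick lever arm lies 85 mm from here towards the press.
- needle_tip (a point): Reading point of the needle, 150 mm from the axle, 49 mm in front (+x) of the press's origin. Straight up at zero; it leans to the press's +y side (the lever's side) as it climbs: lean a = atan2(press y, height over axle). Raising the lever drags it down the same way, below zero if overdone.
- set_hand_tip (a point): Reading point of the set hand, 150 mm from the axle, 48 mm in front (+x) of the press's origin. The needle tip must come over it.
- zero_mark (a point): Zero of the gauge: the long mark in the middle of the scale, straight above the axle, 150 mm from it, where the needle tip starts.
- cup: White espresso cup, radius 30 mm, 55 mm high, beside the press. Origin under its centre. Leave it alone.
- mill: Wooden pepper mill, 155 mm high, 52 mm wide, loose. Origin under its centre. Leave it alone.
- tamper: Steel coffee tamper, 90 mm high, 56 mm wide, loose. Origin under its centre. Leave it alone.
- needle: Black gauge needle with weighted drum inside the press; origin on the axle, needle along its z. The lever drags it through a viscous coupling c, the drum pulls it to zero: I a'' = c (q' - a') - K sin a (a lean, q lever angle). Nominal I 0.0022 kg m2, I/c 0.8 s, c/K 4 s; I and K really 0.5 to 2 times that. To keep reading a, push the lever on at (K/c) sin a rad/s.
- set_hand: Steel set hand: a flat bar with a diamond-shaped head 37 mm across, between scale plate and needle, origin on the axle. It stays at the lean it has, 0.26 to 0.36 rad to the press's +y side, different in each run.
- jug: Steel mug-shaped jug, 84 mm wide, 100 mm high, with a handle, loose. Origin under its centre. Leave it alone.
- spoon: Cooking spoon lying on the table. Leave it alone.

How it is judged:
By the outcome, as a careful person would: the job done as asked, in the order asked, and still so for the second after the job is handed in, with the robot touching nothing.
It also fails if it takes over 61 s, if anything falls off the work surface, if the arm or the gripper's body presses on something with over 40 N, if the wrist force passes 120 N, or if a joint passes its speed limit or range.

## Working session

There is one attempt and no reset: what is moved stays moved. The work goes in short steps, Python scripts to look and compute and a shell command to move; the robot and the scene stay as the last step left them, time stands still between calls to the robot, and variables do not carry over. Pictures are saved under pics/ and viewed, at most 10 in all, crops included, and the job is handed in when it is done.

```bash
mkdir -p pics; python3 - <<'E'
from station import ctrl,camera
import cv2,numpy as np
o=ctrl.get_obs();print(o['time_s'],o['ee_pos'],o['eef_rot'],o['grip_width'],ctrl.pinch_z)
for n in('side','top'):
    c=camera(n);cv2.imwrite(f'pics/{n}0.png',c['img']);np.savez(f'{n}0.npz',**c)
    V=c['view'];print(n,c['intrinsics'].tolist(),'pos',(-V[:3,:3].T@V[:3,3]).round(3),V[:3,:3].round(3).tolist())
E
```

```text
0.0 [0.17958576 0.51957619 0.20486708] [-3.14040982e+00 -6.94586608e-05  2.80881921e+00] 0.0938103049715288 -0.0188
side [[412.46969451929675, 0.0, 252.8174264349524], [0.0, 412.46969451929675, 193.014340881709], [0.0, 0.0, 1.0]] pos [ 1.087 -1.023  1.028] [[0.896, 0.444, -0.008], [0.247, -0.513, -0.822], [-0.369, 0.734, -0.57]]
top [[365.05601041091444, 0.0, 258.71700322908123], [0.0, 365.05601041091444, 196.04052575360137], [0.0, 0.0, 1.0]] pos [0.485 0.019 1.307] [[-0.029, -0.999, 0.021], [-0.997, 0.027, -0.071], [0.071, -0.023, -0.997]]
```

View pics/side0.png

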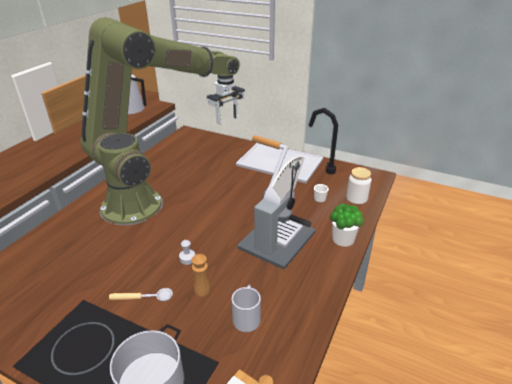

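View pics/top0.png

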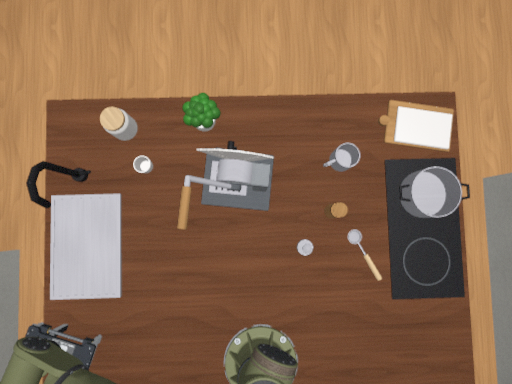

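Top view: grip at about (184,208), its arm at (190,182), press base about (237,180). Side view: gauge edge-on around (290,175). Now I'll measure and zoom in.

```bash
cat >h.py <<'E'
import numpy as np,cv2
def world(c,uv,z=None):
    K,V=c['intrinsics'],c['view'];uv=np.atleast_2d(uv).astype(float)
    if z is None: z=c['range_z'][uv[:,1].astype(int),uv[:,0].astype(int)]
    p=np.c_[(uv[:,0]-K[0,2])/K[0,0]*z,(uv[:,1]-K[1,2])/K[1,1]*z,z*np.ones(len(uv))]
    return (p-V[:3,3])@V[:3,:3]
def ray_plane(c,uv,n,p0):
    o=world(c,[[0,0]],0.)[0];d=world(c,uv,1.)-o
    return o+d*(((p0-o)@n)/(d@n))[:,None]
def proj(c,P):
    p=np.atleast_2d(P)@c['view'][:3,:3].T+c['view'][:3,3];q=p@c['intrinsics'].T
    return q[:,:2]/q[:,2:]
E
python3 - <<'E'
from h import *
t=dict(np.load('top0.npz'));s=dict(np.load('side0.npz'))
hsv=cv2.cvtColor(t['img'],cv2.COLOR_BGR2HSV)
vv,uu=np.mgrid[:384,:512];P=world(t,np.c_[uu.ravel(),vv.ravel()]).reshape(384,512,3)
box=(uu>165)&(uu<210)&(vv>175)&(vv<240)
m=box&(P[...,2]>.28)&(hsv[...,1]>90)
q=P[m];print('grip n',m.sum(),q.mean(0),q.min(0),q.max(0))
w,v=np.linalg.eigh(np.cov(q[:,:2].T));d=v[:,1]*np.sign(v[0,1]);print('yaw grip',np.arctan2(d[1],d[0]))
pr=(q[:,:2]-q[:,:2].mean(0))@d;print('along',pr.min(),pr.max(), 'mid',q[:,:2].mean(0)+d*(pr.min()+pr.max())/2)
b=(uu>190)&(uu<285)&(vv>140)&(vv<220)&(P[...,2]>.012)&(P[...,2]<.028)
r=cv2.minAreaRect(P[b][:,:2].astype(np.float32));print('base',r,b.sum())
a=(uu>185)&(uu<290)&(vv>130)&(vv<200)&(P[...,2]>.25)
cv2.imwrite('pics/z.png',np.hstack([cv2.resize(s['img'][140:270,230:330],(400,520),interpolation=2),cv2.resize(t['img'][130:230,165:285][:, :],(400,520),interpolation=2)]))
for n,z,lo,hi in(('cup',.05,(128,150),(155,178)),('mill',.15,(325,198),(352,220)),('jug',.1,(320,140),(362,172)),('tamper',.08,(295,235),(318,258))):
    k=(uu>lo[0])&(uu<hi[0])&(vv>lo[1])&(vv<hi[1])&(P[...,2]>.03);print(n,P[k].mean(0).round(3))
E
```

```text
grip n 424 [0.52714886 0.19285805 0.35365889] [0.47203667 0.01851522 0.32202296] [0.58390045 0.21609331 1.30711027]
yaw grip 0.02744067683386558
along -0.055053532540756116 0.05693414004081133 mid [0.52808881 0.19288385]
base ((0.6368988156318665, 0.06427928060293198), (0.24010086059570312, 0.19898730516433716), 82.7647705078125) 1474
cup [0.693 0.388 0.068]
mill [ 0.515 -0.259  0.121]
jug [ 0.695 -0.301  0.097]
tamper [ 0.396 -0.156  0.132]
```

View pics/z.png

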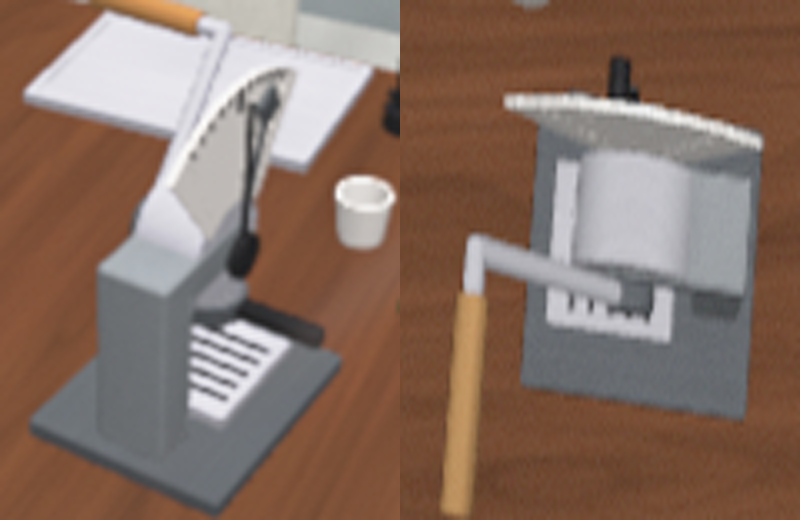

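Base yaw is about -0.126, consistent with the grip position. The grey set hand's head and the black needle are visible in the side crop around (262,100) and (250,130). I'll raise and turn while refining the measurement.

```bash
python3 -m inch '1 0 0 -1 0 0 -0.6; 1 0 0 -1 0 0 -0.58; 1 0 0 -1 0 0 0; 1 0 0 -1 0 0 0; 1 0 0 -1 0 0 0; 1 0 0 -1 0 0 0; 1 0 0 -1 0 0 0'
cat >>h.py <<'E'
O=np.array([.637,.064,0.]);YAW=-.126
def PR(O=None):
    c,s=np.cos(YAW),np.sin(YAW);return np.array([[c,-s,0],[s,c,0],[0,0,1.]])
def press2w(p): return np.atleast_2d(p)@PR().T+O
E
python3 - <<'E'
from h import *
t=dict(np.load('top0.npz'));s=dict(np.load('side0.npz'))
vv,uu=np.mgrid[:384,:512];P=world(t,np.c_[uu.ravel(),vv.ravel()]).reshape(384,512,3)
hsv=cv2.cvtColor(t['img'],cv2.COLOR_BGR2HSV)
m=(uu>165)&(uu<210)&(vv>175)&(vv<240)&(P[...,2]>.3)&(P[...,2]<.36)&(hsv[...,1]>90)
q=P[m];r=cv2.minAreaRect(q[:,:2].astype(np.float32));w,v=np.linalg.eigh(np.cov(q[:,:2].T));d=v[:,1]*np.sign(v[0,1])
print('grip',r,np.median(q[:,2]),'yaw',np.arctan2(d[1],d[0]),'pred',press2w([-.13,.1188,.325]))
a=np.arange(-.4,.81,.02)
for r in (.07,.09,.11,.13,.15):
    uv=proj(s,press2w(np.c_[.049+0*a,r*np.sin(a),.19+r*np.cos(a)])).astype(np.float32)
    g=cv2.remap(cv2.cvtColor(s['img'],6),uv[:,0],uv[:,1],cv2.INTER_LINEAR).ravel();print(r,g.tolist())
big=cv2.resize(s['img'][165:225,265:325],(600,600),interpolation=2)
for p,col in((0,(0,0,255)),(.26,(0,255,0)),(.36,(0,255,0))):
    for r in(0,.15):
        u=proj(s,press2w([.049,r*np.sin(p),.19+r*np.cos(p)]))[0];cv2.circle(big,tuple(int(k) for k in ((u-[265,165]+.5)*10)),4,col,-1)
big2=cv2.resize(s['img'][150:210,270:320],(500,600),interpolation=2)
for p,col in((0,(0,0,255)),(.26,(0,255,0)),(.36,(0,255,0))):
    for r in(0,.15):
        u=proj(s,press2w([.049,r*np.sin(p),.19+r*np.cos(p)]))[0];cv2.circle(big2,tuple(int(k) for k in ((u-[270,150]+.5)*10)),4,col,-1)
cv2.imwrite('pics/n0.png',big2)
E
```

```text
time_s: 0.98
ee_pos: [0.1796, 0.5197, 0.4161]
eef_rot: [-3.141, -0.0, 3.015]
force: [-0.4, -0.5, -0.3]
grip_width: 0.094
grip_force: 0.0
grip ((0.5281878709793091, 0.19766101241111755), (0.025979960337281227, 0.11347543448209763), 82.71854400634766) 0.3358654667079049 yaw -0.13120754649350155 pred [[0.5229598  0.19819491 0.325     ]]
0.07 [178, 180, 181, 183, 183, 184, 184, 185, 186, 185, 185, 185, 186, 184, 176, 169, 164, 159, 152, 139, 126, 115, 100, 92, 84, 77, 69, 61, 66, 78, 87, 96, 103, 112, 122, 133, 144, 156, 166, 165, 164, 164, 164, 164, 162, 153, 146, 138, 130, 123, 115, 111, 107, 102, 99, 95, 92, 89, 89, 89, 89]
0.09 [186, 186, 186, 186, 186, 186, 186, 186, 186, 186, 186, 186, 187, 186, 183, 180, 179, 179, 166, 150, 137, 121, 103, 85, 69, 62, 68, 74, 80, 87, 92, 96, 100, 109, 123, 137, 149, 159, 165, 171, 177, 183, 182, 183, 183, 183, 184, 187, 189, 190, 191, 191, 191, 190, 188, 186, 184, 181, 178, 176, 173]
0.11 [186, 186, 186, 186, 186, 186, 186, 186, 186, 186, 186, 186, 187, 188, 188, 188, 188, 183, 163, 145, 125, 107, 88, 76, 104, 127, 149, 142, 138, 135, 129, 121, 112, 116, 129, 140, 148, 158, 167, 178, 183, 185, 188, 190, 195, 200, 205, 210, 214, 217, 220, 223, 225, 225, 226, 226, 226, 226, 226, 226, 226]
0.13 [186, 186, 186, 185, 186, 186, 186, 186, 187, 187, 186, 186, 186, 187, 188, 187, 187, 179, 159, 142, 121, 99, 88, 104, 116, 118, 117, 113, 96, 83, 74, 70, 70, 70, 71, 70, 76, 83, 88, 101, 118, 133, 145, 157, 171, 182, 192, 201, 211, 215, 220, 224, 226, 227, 227, 228, 228, 228, 228, 227, 227]
0.15 [186, 186, 186, 186, 187, 186, 186, 186, 186, 186, 186, 186, 187, 186, 175, 159, 139, 125, 131, 132, 131, 144, 164, 178, 187, 189, 181, 173, 167, 155, 145, 134, 124, 118, 117, 119, 143, 162, 180, 195, 210, 206, 203, 199, 195, 191, 192, 200, 208, 215, 220, 226, 230, 230, 231, 231, 231, 231, 231, 231, 230]
```

View pics/n0.png

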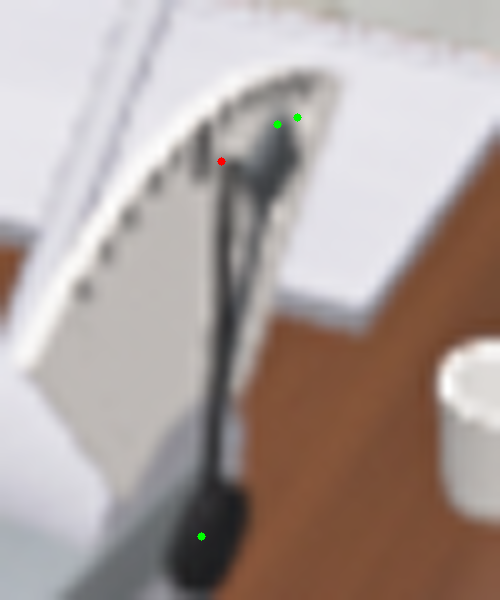

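The needle (red zero point, ~1 px offset) and diamond head corners around (285,115), (298,150), (262,210), (250,165) in the crop are clear. Next I'll compute the set hand's lean with a corrected origin, and move over the grip (press-frame axes: tool x=-press x, tool y=press y, tool z=down).

```bash
sed -i 's/O=np.array.*;YAW=.*/O=np.array([.641,.0635,0.]);YAW=-.128/' h.py; python3 - <<'E'
from h import *
s=dict(np.load('side0.npz'))
n=PR()[:,0]
for nm,xy in (('hub',(208,537)),('needle tip',(229,168)),('needle mid',(222,300)),('top',(285,116)),('right',(298,150)),('bot',(262,210)),('left',(250,165)),('centre',(273,160)),('setbar',(248,250))):
    uv=[[270+xy[0]/10-.5,150+xy[1]/10-.5]]
    p=(ray_plane(s,uv,n,press2w([.0485,0,0])[0])-O)@PR();y,z=p[0,1],p[0,2]-.19
    print(nm,round(y,4),round(z,4),'r',np.hypot(y,z).round(4),'lean',np.arctan2(y,z).round(3))
from station import ctrl
o=ctrl.get_obs();tgt=press2w([-.138,.1188,.42])[0];d=(tgt-o['ee_pos'])@PR();print('units tool',-d[0]/.03,d[1]/.03,-d[2]/.03)
E
```

```text
hub -0.0016 0.0022 r 0.0027 lean -0.632
needle tip -0.001 0.1493 r 0.1493 lean -0.007
needle mid -0.0009 0.0985 r 0.0985 lean -0.009
top 0.0365 0.1503 r 0.1547 lean 0.238
right 0.0476 0.1317 r 0.1401 lean 0.347
bot 0.0241 0.1205 r 0.1228 lean 0.197
left 0.0136 0.1431 r 0.1437 lean 0.095
centre 0.0298 0.1368 r 0.14 lean 0.214
setbar 0.0157 0.1093 r 0.1104 lean 0.143
units tool -12.594336232146075 -9.158873610179482 -0.12997971240064263
```

```bash
python3 -m inch '1 -1 -0.7 0 0 0 0; 1 -1 -0.7 0 0 0 0; 1 -1 -0.7 0 0 0 0; 1 -1 -0.7 0 0 0 0; 1 -1 -0.7 0 0 0 0; 1 -1 -0.7 0 0 0 0; 1 -1 -0.7 0 0 0 0; 1 -1 -0.7 0 0 0 0; 1 -1 -0.7 0 0 0 0; 1 -1 -0.7 0 0 0 0' 20; python3 -m inch '1 -0.9 -0.72 0 0 0 0; 1 -0.9 -0.72 0 0 0 0; 1 -0.8 -0.72 0 0 0 0; 1 0 0 0 0 0 0'
python3 - <<'E'
from h import *
from station import ctrl
o=ctrl.get_obs();p=(o['ee_pos']-O)@PR();print('press frame',p,o['eef_rot'],o['qpos'])
tgt=press2w([-.138,.1188,.325-.019])[0];d=(tgt-o['ee_pos'])@PR();print('units tool',-d[0]/.03,d[1]/.03,-d[2]/.03)
E
```

```text
time_s: 2.22
ee_pos: [0.4515, 0.2726, 0.4152]
eef_rot: [-3.141, -0.0, 3.015]
force: [-0.1, 0.2, -0.1]
grip_width: 0.094
grip_force: 0.0
time_s: 2.72
ee_pos: [0.5207, 0.1981, 0.4146]
eef_rot: [-3.141, -0.001, 3.012]
force: [-0.2, 0.8, -0.5]
grip_width: 0.0938
grip_force: 0.0
press frame [-0.13646026  0.11815389  0.41456517] [-3.14082902e+00 -1.37509682e-03  3.01234753e+00] [ 2.97848168e-01  2.63068543e-01  1.09524099e+00 -1.28371142e-04
  1.78485102e+00 -1.14373073e+00]
units tool 0.05132460395451915 0.02153688691295582 3.618838963956572
```

```bash
python3 -m inch '1 0 0 1 0 0 0; 1 0 0 1 0 0 0; 1 0 0 1 0 0 0; 1 0 0 0.6 0 0 0; 1 0 0 0 0 0 0; -1 0 0 0 0 0 0; -1 0 0 0 0 0 0; -1 0 0 0 0 0 0; -1 0 0 0 0 0 0; -1 0 0 0 0 0 0' 20; python3 - <<'E'
from h import *
from station import ctrl,camera
o=ctrl.get_obs();p=(o['ee_pos']-O)@PR();print('press frame',p,o['force'],o['grip_width'],o['grip_force'])
c=camera('side');cv2.imwrite('pics/g.png',cv2.resize(c['img'][90:250,180:340],(600,600),interpolation=2))
E
```

```text
time_s: 3.98
ee_pos: [0.5199, 0.1994, 0.3075]
eef_rot: [3.142, 0.0, 3.015]
force: [0.3, 1.6, 0.3]
grip_width: 0.0473
grip_force: 0.0
press frame [-0.13744638  0.1193284   0.30751396] [0.29781402 1.55710045 0.27833984] 0.04732835733132822 0.0
```

View pics/g.png

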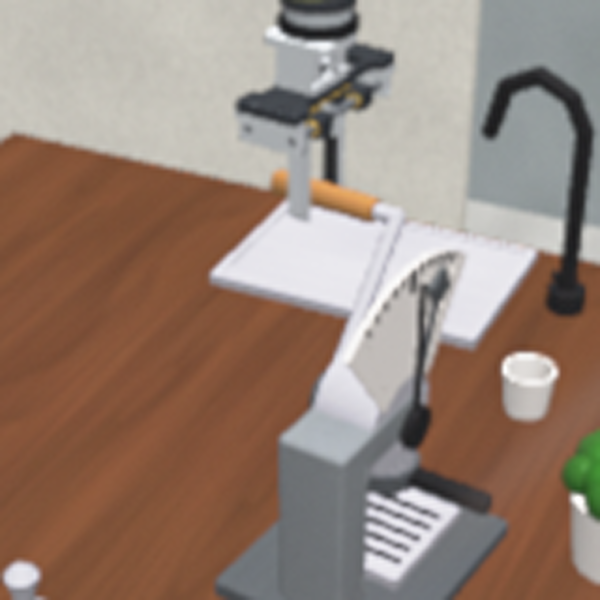

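The bar is between the fingers, still closing. Meanwhile I'll write the measuring helper (needle lean, lever angle, model fit, next increments).

```bash
python3 -m inch '-1 0 0 0 0 0 0; -1 0 0 0 0 0 0; -1 0 0 0 0 0 0; -1 0 0 0 0 0 0' 20
cat >m.py <<'E'
import sys,json
from h import *
from station import ctrl,camera
from scipy.optimize import least_squares
o=ctrl.get_obs();p=(o['ee_pos']-O)@PR()
q=.85-np.arctan2(p[2]+.0188-.19,p[1]);t=o['time_s']
c=camera('side');g=cv2.cvtColor(c['img'],cv2.COLOR_BGR2GRAY)
n=int(t*100);cv2.imwrite(f'pics/m{n}.png',cv2.resize(c['img'][150:210,270:320],(500,600),interpolation=2))
a=np.arange(-.4,.71,.01);L=[]
for r in(.08,.09,.10,.11,.12):
    uv=proj(c,press2w(np.c_[.049+0*a,r*np.sin(a),.19+r*np.cos(a)])).astype(np.float32)
    v=cv2.GaussianBlur(cv2.remap(g,uv[:,0],uv[:,1],cv2.INTER_CUBIC).reshape(1,-1).astype(np.float32),(9,1),0).ravel()
    i=v.argmin();w=np.clip(v[i]+25-v,0,None);w[:max(i-12,0)]=0;w[i+13:]=0;L.append((w@a)/w.sum())
lean=np.median(L)
try: log=json.load(open('log.json'))
except Exception: log=[]
log.append((t,q,lean));json.dump(log,open('log.json','w'))
print('t %.2f q %.3f lean %.3f'%(t,q,lean),np.round(L,3),'F',np.round(o['force'],1),'y,z err mm',round((np.hypot(p[1],p[2]+.0188-.19)-.18)*1e3,1),'gw',o['grip_width'])
D=np.array(log);a0=D[0,2]
def sim(th,D,tail=0):
    tau,T=np.exp(th);x=np.array([0.,0.]);out=[0.];dt=.01   # tau=I/c, T=c/K
    for k in range(1,len(D)):
        h=D[k,0]-D[k-1,0];N=max(1,round(h/dt));u=(D[k,1]-D[k-1,1])/h
        for _ in range(N):
            x[1]+=h/N*((u-x[1])-np.sin(x[0])/T)/tau;x[0]+=h/N*x[1]
        out.append(x[0])
    return np.array(out),x
n0=np.log([.8,4.])
if len(D)>2:
    f=least_squares(lambda th:np.r_[(sim(th,D)[0]-(D[:,2]-a0))/.015,(th-n0)/.5],n0)
    s,x=sim(f.x,D);tau,T=np.exp(f.x);print('tau %.2f T %.2f model a %.3f a\' %.3f | meas %.3f'%(tau,T,x[0],x[1],lean-a0))
    for U in [float(k) for k in sys.argv[1].split(',')] if len(sys.argv)>1 else []:
        y=x.copy();R=[]
        for k in range(400):
            y[1]+=.01*((U-y[1])-np.sin(y[0])/T)/tau;y[0]+=.01*y[1]
            if k in(62,124,249,399):R.append(round(float(y[0]),3))
        b=.85-q-U*.6;print("q'",U,'a at .6,1.25,2.5,4s',R,'row dy dz',np.round(U*.125*.18/.03*np.array([np.sin(b),np.cos(b)]),3))
E
python3 m.py
```

```text
time_s: 4.53
ee_pos: [0.5199, 0.1993, 0.3074]
eef_rot: [-3.141, -0.0, 3.015]
force: [-0.7, -2.1, -1.3]
grip_width: 0.0254
grip_force: 20.0
t 4.53 q -0.002 lean 0.010 [ 0.031  0.033  0.01  -0.013 -0.018] F [-0.7 -2.1 -1.3] y,z err mm 1.0 gw 0.025392580484827846
```

```bash
python3 -m inch '-1 0 0.086 0.084 0 0 0; -1 0 0.086 0.084 0 0 0; -1 0 0.086 0.084 0 0 0; -1 0 0.086 0.084 0 0 0; -1 0 0.086 0.084 0 0 0; -1 0 0.077 0.092 0 0 0; -1 0 0.077 0.092 0 0 0; -1 0 0.077 0.092 0 0 0' 20 >/dev/null; python3 m.py .1,.15,.2
```

```text
t 5.58 q 0.159 lean 0.095 [0.085 0.092 0.095 0.105 0.115] F [ 1.7 -4.7  3.1] y,z err mm 0.7 gw 0.0255398517892411
```

```bash
python3 -m inch '-1 0 0.069 0.089 0 0 0; -1 0 0.067 0.09 0 0 0; -1 0 0.065 0.092 0 0 0; -1 0 0.063 0.093 0 0 0; -1 0 0.061 0.095 0 0 0' 20 >/dev/null; python3 m.py .05,.08,.1,.13
```

```text
t 6.25 q 0.253 lean 0.147 [0.111 0.147 0.135 0.156 0.164] F [ 2. -4.  2.] y,z err mm 0.2 gw 0.025181913579500732
tau 0.77 T 3.70 model a 0.146 a' 0.108 | meas 0.137
q' 0.05 a at .6,1.25,2.5,4s [0.193, 0.212, 0.219, 0.21] row dy dz [0.02  0.032]
q' 0.08 a at .6,1.25,2.5,4s [0.199, 0.231, 0.265, 0.282] row dy dz [0.031 0.051]
q' 0.1 a at .6,1.25,2.5,4s [0.203, 0.243, 0.296, 0.331] row dy dz [0.038 0.064]
q' 0.13 a at .6,1.25,2.5,4s [0.209, 0.261, 0.342, 0.404] row dy dz [0.048 0.085]
```

```bash
python3 -m inch '-1 0 0.042 0.062 0 0 0; -1 0 0.041 0.062 0 0 0; -1 0 0.04 0.063 0 0 0; -1 0 0.039 0.064 0 0 0; -1 0 0.038 0.064 0 0 0; -1 0 0.037 0.065 0 0 0' 20 >/dev/null; python3 m.py .05,.06,.07,.08,.1; cp "$(ls -t pics/m*.png|head -1)" pics/v1.png
```

```text
t 7.05 q 0.327 lean 0.195 [0.169 0.185 0.195 0.204 0.199] F [ 0.4 -3.1  3. ] y,z err mm 0.2 gw 0.025191341259179177
tau 0.73 T 2.27 model a 0.194 a' 0.043 | meas 0.185
q' 0.05 a at .6,1.25,2.5,4s [0.204, 0.194, 0.161, 0.132] row dy dz [0.018 0.033]
q' 0.06 a at .6,1.25,2.5,4s [0.206, 0.2, 0.175, 0.152] row dy dz [0.021 0.04 ]
q' 0.07 a at .6,1.25,2.5,4s [0.208, 0.207, 0.19, 0.172] row dy dz [0.024 0.047]
q' 0.08 a at .6,1.25,2.5,4s [0.21, 0.213, 0.204, 0.192] row dy dz [0.027 0.053]
q' 0.1 a at .6,1.25,2.5,4s [0.214, 0.225, 0.232, 0.232] row dy dz [0.034 0.067]
```

View pics/v1.png

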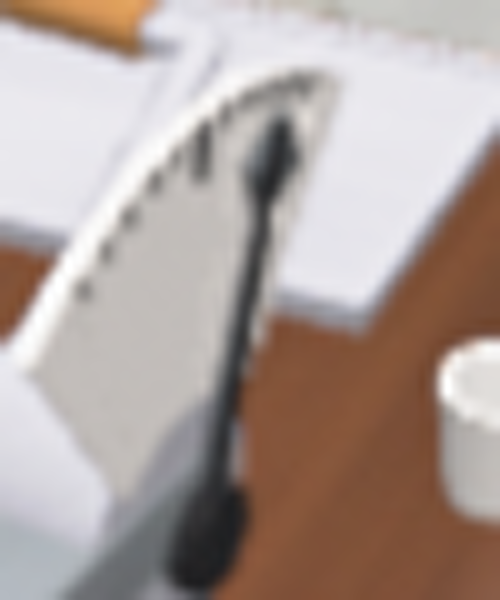

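The needle tip now lies on the left part of the head (dark core around (266,178), head right edge at (297,150)). It needs roughly 0.04 rad more.

```bash
python3 -m inch '-1 0 0.048 0.085 0 0 0; -1 0 0.047 0.086 0 0 0; -1 0 0.045 0.086 0 0 0; -1 0 0.044 0.087 0 0 0' 20 >/dev/null; python3 m.py .06,.08,.1,.13
```

```text
t 7.60 q 0.392 lean 0.221 [0.204 0.207 0.221 0.225 0.233] F [ 0.6 -4.4  2.1] y,z err mm 0.2 gw 0.025474522253937565
tau 0.72 T 2.18 model a 0.212 a' 0.032 | meas 0.211
q' 0.06 a at .6,1.25,2.5,4s [0.217, 0.205, 0.172, 0.145] row dy dz [0.018 0.041]
q' 0.08 a at .6,1.25,2.5,4s [0.221, 0.218, 0.2, 0.185] row dy dz [0.024 0.055]
q' 0.1 a at .6,1.25,2.5,4s [0.225, 0.23, 0.229, 0.224] row dy dz [0.029 0.069]
q' 0.13 a at .6,1.25,2.5,4s [0.232, 0.249, 0.271, 0.283] row dy dz [0.036 0.091]
```

```bash
python3 -m inch '-1 0 0.042 0.088 0 0 0; -1 0 0.041 0.088 0 0 0; -1 0 0.039 0.089 0 0 0; -1 0 0.038 0.09 0 0 0; -1 0 0.036 0.09 0 0 0; -1 0 0.035 0.091 0 0 0' 20 >/dev/null; python3 m.py .08,.09,.1,.11; cp "$(ls -t pics/m*.png|head -1)" pics/v2.png
```

```text
t 8.40 q 0.489 lean 0.266 [0.282 0.265 0.264 0.275 0.266] F [ 0.9 -4.2  2.5] y,z err mm 0.1 gw 0.025197922621755218
tau 0.79 T 2.45 model a 0.249 a' 0.031 | meas 0.256
q' 0.08 a at .6,1.25,2.5,4s [0.258, 0.254, 0.234, 0.214] row dy dz [0.018 0.057]
q' 0.09 a at .6,1.25,2.5,4s [0.26, 0.26, 0.248, 0.235] row dy dz [0.02  0.064]
q' 0.1 a at .6,1.25,2.5,4s [0.262, 0.266, 0.263, 0.255] row dy dz [0.022 0.072]
q' 0.11 a at .6,1.25,2.5,4s [0.264, 0.272, 0.277, 0.276] row dy dz [0.024 0.079]
```

View pics/v2.png

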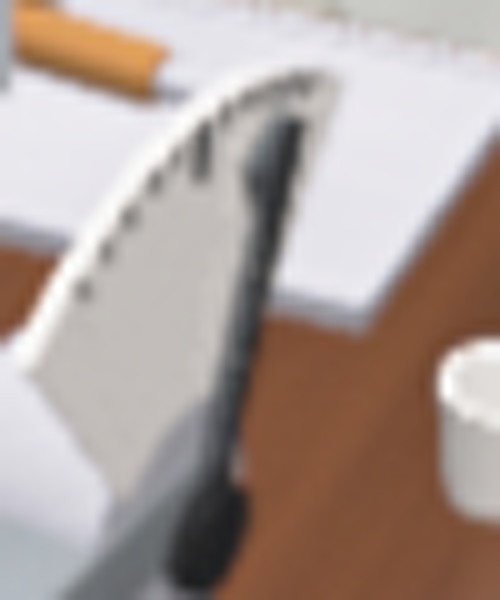

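The needle is now at the right edge of the head (tip about (293,122), grey bar visible to its left). Parallax may matter, so I'll inspect the raw pixels before going on.

```bash
python3 - <<'E'
from h import *
from station import camera
s=dict(np.load('side0.npz'));c=camera('side');np.savez('v2.npz',**c)
for k in(s,c):
    g=cv2.cvtColor(k['img'],6)
    print('cols 288..302')
    for r in range(160,204,2):print(r,g[r,288:303].tolist(), k['range_z'][r,290:300:3].round(3).tolist())
a=np.linspace(0,.15,4)
for x in(.049,.03):
  for l in(0,.25,.35): print(x,l,[p.round(1).tolist() for p in proj(s,press2w(np.c_[x+0*a,a*np.sin(l),.19+a*np.cos(l)]))])
E
```

```text
cols 288..302
160 [237, 242, 246, 236, 166, 162, 141, 151, 158, 151, 156, 178, 185, 193, 190] [1.3359999656677246, 1.3489999771118164, 1.36899995803833, 1.3919999599456787]
162 [246, 210, 132, 158, 148, 178, 193, 187, 156, 120, 102, 157, 207, 200, 193] [1.3270000219345093, 1.3539999723434448, 1.3700000047683716, 1.3890000581741333]
164 [172, 131, 91, 161, 187, 198, 187, 148, 117, 90, 76, 118, 171, 187, 208] [1.3350000381469727, 1.3609999418258667, 1.3660000562667847, 1.4049999713897705]
166 [164, 125, 103, 136, 108, 87, 109, 109, 88, 70, 71, 103, 167, 203, 225] [1.3370000123977661, 1.3320000171661377, 1.3669999837875366, 1.3890000581741333]
168 [186, 164, 162, 154, 98, 93, 92, 73, 67, 73, 121, 172, 193, 218, 226] [1.3539999723434448, 1.3700000047683716, 1.36899995803833, 1.4110000133514404]
170 [187, 189, 186, 144, 83, 125, 142, 102, 83, 159, 185, 189, 213, 224, 227] [1.3559999465942383, 1.3760000467300415, 1.3799999952316284, 1.4129999876022339]
172 [186, 187, 187, 135, 74, 127, 155, 117, 126, 182, 192, 205, 221, 225, 226] [1.3609999418258667, 1.378999948501587, 1.399999976158142, 1
[... 5417 characters left out ...]
, 95, 98, 99, 98, 96, 94] [1.3980000019073486, 1.4149999618530273, 1.7660000324249268, 1.7549999952316284]
202 [57, 48, 43, 36, 32, 35, 54, 85, 96, 98, 100, 97, 95, 93, 92] [1.3960000276565552, 1.4190000295639038, 1.7450000047683716, 1.7589999437332153]
0.049 0 [[290.6, 203.5], [291.3, 191.5], [292.0, 179.0], [292.7, 166.0]]
0.049 0.25 [[290.6, 203.5], [293.1, 190.2], [295.6, 176.5], [298.1, 162.4]]
0.049 0.35 [[290.6, 203.5], [293.7, 189.9], [296.9, 175.9], [300.1, 161.7]]
0.03 0 [[285.8, 201.8], [286.4, 189.8], [287.0, 177.4], [287.6, 164.4]]
0.03 0.25 [[285.8, 201.8], [288.2, 188.5], [290.6, 174.8], [293.1, 160.8]]
0.03 0.35 [[285.8, 201.8], [288.9, 188.2], [292.0, 174.3], [295.1, 160.1]]
```

Fitting lines: the set-hand bar and the needle are now nearly parallel (slopes about 0.209 and 0.207 col/row, both around 0.3 rad). The set hand simply lies several mm deeper, so parallax made the needle look past it. I'll redo the lean measurement by row-wise line fitting, calibrated on the zero frame.

```bash
python3 - <<'E'
s=open('m.py').read()
i=s.index("a=np.arange(-.4");j=s.index("try: log")
s=s[:i]+"lean,sl=lean_of(g,c);L=[sl]\n"+s[j:]
open('m.py','w').write(s)
open('h.py','a').write('''
def cols(g,th=85):
    out=[]
    for r in list(range(169,194)):
        v=g[r,286:302].astype(float);i=v.argmin();w=np.clip(max(th,v[i]+5)-v,0,None);w[:max(i-2,0)]=0;w[i+3:]=0
        out.append((r,286+(w@np.arange(16))/w.sum()))
    return np.array(out)
def lean_of(g,c,z0=(0.,0.)):
    C=cols(g);A=np.arange(-.2,.6,.02);k=np.linspace(.02,.17,30);res=[]
    T=[proj(c,press2w(np.c_[.049+0*k,k*np.sin(a),.19+k*np.cos(a)])) for a in A]
    G=np.load('zero.npy') if __import__('os').path.exists('zero.npy') else np.zeros(len(C))
    for (r,u),off in zip(C,G):
        f=[np.interp(-r,-t[:,1],t[:,0]) for t in T];res.append(np.interp(u-off,f,A))
    m=C[:,0]<182
    sl=np.polyfit(C[:,0],C[:,1],1)[0];S=[np.polyfit(t[:,1],t[:,0],1)[0] for t in T]
    return float(np.median(np.array(res)[m])),float(np.interp(-sl,-np.array(S)[::1],A)) 
''')
E
python3 - <<'E'
from h import *
import json,glob
s=dict(np.load('side0.npz'));g=cv2.cvtColor(s['img'],6)
C=cols(g);k=np.linspace(.02,.17,30);t=proj(s,press2w(np.c_[.049+0*k,0*k,.19+k]))
d=C[:,1]-np.interp(-C[:,0],-t[:,1],t[:,0]);print('zero off',d.round(2));np.save('zero.npy',np.full(len(d),np.median(d)))
log=[]
for (T,q,l) in json.load(open('log.json')):
    b=cv2.cvtColor(cv2.imread(f'pics/m{int(T*100)}.png'),6);f=np.full((384,512),200,np.uint8);f[150:210,270:320]=b[5::10,5::10]
    x=lean_of(f,s);print(T,round(q,3),round(l,3),x);log.append((T,q,x[0]))
json.dump(log,open('log.json','w'))
v=dict(np.load('v2.npz'));print('now',lean_of(cv2.cvtColor(v['img'],6),v))
# set hand bar: frame 0 rows 169..181 darkest right of needle; frame v2 rows 184..193 left of needle (weights 75..130)
B=[]
for r in range(170,180):
    w=g[r,294:298].astype(float);w=np.clip(150-w,0,None);B.append((r,294+(w@np.arange(4))/max(w.sum(),1)))
B=np.array(B);print(B.round(2).tolist(),np.polyfit(B[:,0],B[:,1],1))
E
```

```text
zero off [ 3.41 -0.48 -0.43 -0.37 -0.31 -0.26 -0.2  -0.15 -0.09 -0.04  0.02  0.32
  0.38  0.39  0.24  0.29  0.35  0.4   0.46 -0.02 -0.1  -0.38 -0.32 -0.27
 -0.21]
4.525 -0.002 0.01 (-0.0034361113572853805, 0.042253995199510674)
5.575 0.159 0.095 (0.10742424042374006, 0.1346156803697897)
6.25 0.253 0.147 (0.16361197697048388, 0.2049328108653917)
7.05 0.327 0.195 (0.20646219875432814, 0.24935485944715588)
7.6 0.392 0.221 (0.22163824143344332, 0.24972308122131476)
8.4 0.489 0.266 (0.2699228071190112, 0.24787279555432118)
now (0.2801754252751281, 0.24984425538965604)
[[170.0, 295.48], [171.0, 295.58], [172.0, 295.42], [173.0, 294.84], [174.0, 294.73], [175.0, 294.74], [176.0, 294.52], [177.0, 294.21], [178.0, 294.0], [179.0, 294.0]] [-1.89935012e-01  3.27894719e+02]
```

```bash
python3 - <<'E'
from h import *
s=dict(np.load('side0.npz'));v=dict(np.load('v2.npz'))
for nm,k in(('f0',s),('v2',v)):
    g=cv2.cvtColor(k['img'],6)
    def X(uv): return (world(k,uv)-O)@PR()
    print(nm,'plate x',np.median(X([(u,r) for r in range(174,182) for u in range(280,289)])[:,0]).round(4))
    for r in range(160,196,2):
        us=[u for u in range(289,302) if g[r,u]<(125 if r<178 else 88)];
        if r<=168: us=[u for u in us if u>291]
        if us:
            x=X([(u,r) for u in us]);print(r,[(u,int(g[r,u]),*(x[i]*1e3).round(0).astype(int).tolist()) for i,u in enumerate(us)])
E
```

```text
f0 plate x 0.0371
162 [(297, 120, 42, 43, 331), (298, 102, 42, 49, 329)]
164 [(296, 117, 42, 35, 328), (297, 90, 43, 41, 325), (298, 76, 45, 45, 324), (299, 118, 35, 72, 307)]
166 [(292, 108, 47, -2, 340), (293, 87, 50, 1, 340), (294, 109, 40, 27, 323), (295, 109, 43, 28, 324), (296, 88, 44, 33, 322), (297, 70, 43, 42, 317), (298, 71, 44, 48, 314), (299, 103, 44, 55, 310)]
168 [(292, 98, 50, -6, 336), (293, 93, 36, 27, 315), (294, 92, 40, 26, 316), (295, 73, 43, 29, 316), (296, 67, 45, 32, 315), (297, 73, 44, 41, 310), (298, 121, 45, 46, 308)]
170 [(292, 83, 48, -1, 325), (295, 102, 42, 31, 307), (296, 83, 43, 37, 304)]
172 [(292, 74, 48, 0, 317), (295, 117, 42, 33, 298)]
174 [(292, 69, 50, -4, 312), (295, 107, 44, 30, 292)]
176 [(292, 71, 51, -6, 306), (295, 123, 42, 34, 282)]
178 [(292, 70, 50, -2, 296)]
180 [(292, 61, 49, 1, 286), (293, 77, 42, 21, 273)]
182 [(292, 50, 49, 1, 278), (293, 76, 41, 24, 263)]
184 [(292, 55, 52, -3, 273)]
186 [(292, 63, 43, 15, 252)]
188 [(291, 76, 49, -4, 257), (292, 77, 40, 20, 240)]
190 [(291, 64, 47, 0, 245), (292, 85, 41, 20, 232)]
192 [(291, 56, 
[... 709 characters left out ...]
9, 46, 33, 291), (297, 76, 50, 33, 293)]
176 [(295, 94, 42, 34, 281), (296, 68, 50, 26, 289)]
178 [(295, 69, 45, 30, 277), (296, 73, 49, 29, 278)]
180 [(295, 68, 49, 23, 274)]
182 [(294, 79, 37, 39, 253), (295, 57, 50, 21, 267), (296, 75, -131, 386, 3)]
184 [(294, 67, 48, 18, 260), (295, 52, 49, 23, 258), (296, 78, -129, 383, -6)]
186 [(294, 65, 51, 13, 256), (295, 68, -117, 350, 6), (296, 87, -120, 367, -5)]
188 [(293, 70, 48, 13, 247), (294, 54, 49, 19, 244), (295, 81, -115, 349, -3)]
190 [(292, 83, 42, 18, 234), (293, 60, 50, 11, 240), (294, 66, -109, 327, 0)]
192 [(292, 67, 48, 8, 233), (293, 58, 50, 12, 232), (294, 84, -103, 317, -2)]
194 [(292, 68, 46, 11, 223), (293, 78, 50, 12, 223)]
```

Depth settles it: needle at press x≈49 mm, set hand at ≈43 mm, both leaning about 0.30. I'll switch the reader to depth-selected pixels and read the set hand the same way.

```bash
cat >>h.py <<'E'
def lean2(c,lo=.0462,hi=.054,xp=.049,th=95,rmin=.05):
    g=cv2.cvtColor(c['img'],6);uv=np.array([(u,r) for r in range(158,198) for u in range(284,304) if g[r,u]<th])
    p=(world(c,uv)-O)@PR();m=(p[:,0]>lo)&(p[:,0]<hi)&(abs(p[:,1])<.09)&(p[:,2]>.19+rmin)&(p[:,2]<.36);uv=uv[m];p=p[m]
    q=(ray_plane(c,uv,PR()[:,0],press2w([xp,0,0])[0])-O)@PR();w=th-g[uv[:,1],uv[:,0]].astype(float)
    f=lambda P:np.arctan2((w*P[:,1]*(P[:,2]-.19)).sum(),(w*(P[:,2]-.19)**2).sum())
    return f(p),f(q),len(p)
E
python3 - <<'E'
from h import *
s=dict(np.load('side0.npz'));v=dict(np.load('v2.npz'))
print('needle',lean2(s),lean2(v))
for r in(.07,.1,.12):print('set f0',lean2(s,.0405,.0462,.043,130,r))
print('set v2',lean2(v,.0405,.0462,.043,130,.11))
E
sed -i 's/^lean,sl=.*/L=lean2(c);lean=(L[0]+L[1])\/2/' m.py; python3 m.py .05,.07,.09
```

```text
needle (np.float64(-0.014934412233578182), np.float64(-0.004776895627680396), 25) (np.float64(0.2927130634233173), np.float64(0.28736579774482046), 42)
set f0 (np.float64(0.2855145635036722), np.float64(0.2919707575039886), 46)
set f0 (np.float64(0.2849973216590534), np.float64(0.29421540651147693), 35)
set f0 (np.float64(0.2780233339578589), np.float64(0.2881872303647024), 26)
set v2 (np.float64(0.2825834475236493), np.float64(0.29585460849311074), 23)
t 8.50 q 0.491 lean 0.290 [ 0.29   0.291 42.   ] F [ 3.9 -1.4 -1.3] y,z err mm 0.2 gw 0.025058890377471266
tau 0.46 T 3.11 model a 0.278 a' 0.017 | meas 0.294
q' 0.05 a at .6,1.25,2.5,4s [0.273, 0.255, 0.22, 0.192] row dy dz [0.012 0.035]
q' 0.07 a at .6,1.25,2.5,4s [0.279, 0.27, 0.253, 0.238] row dy dz [0.016 0.05 ]
q' 0.09 a at .6,1.25,2.5,4s [0.284, 0.286, 0.286, 0.285] row dy dz [0.02  0.064]
```

On target: needle 0.290, set hand about 0.29. Holding.

```bash
python3 -m inch '-1 0 0.022 0.06 0 0 0; -1 0 0.021 0.06 0 0 0; -1 0 0.021 0.06 0 0 0; -1 0 0.02 0.061 0 0 0; -1 0 0.019 0.061 0 0 0; -1 0 0.019 0.061 0 0 0' 20 >/dev/null; python3 m.py .06,.07,.08,.09
```

```text
t 9.30 q 0.553 lean 0.328 [ 0.33   0.326 39.   ] F [ 0.5 -3.3  3. ] y,z err mm 0.1 gw 0.025439227952164488
tau 0.58 T 3.54 model a 0.305 a' 0.002 | meas 0.331
q' 0.06 a at .6,1.25,2.5,4s [0.299, 0.288, 0.265, 0.245] row dy dz [0.012 0.043]
q' 0.07 a at .6,1.25,2.5,4s [0.302, 0.295, 0.281, 0.27] row dy dz [0.013 0.051]
q' 0.08 a at .6,1.25,2.5,4s [0.304, 0.302, 0.298, 0.294] row dy dz [0.015 0.058]
q' 0.09 a at .6,1.25,2.5,4s [0.307, 0.309, 0.314, 0.318] row dy dz [0.016 0.066]
```

```bash
python3 - <<'E'
import json
l=json.load(open('log.json'));l=[(t,q,float('nan') if 6.9<t<8.45 else a) for t,q,a in l];json.dump(l,open('log.json','w'))
s=open('m.py').read().replace("(sim(th,D)[0]-(D[:,2]-a0))/.015","np.nan_to_num((sim(th,D)[0]-(D[:,2]-a0))/.015)");open('m.py','w').write(s)
E
python3 -m inch '-1 0 0.011 0.035 0 0 0; -1 0 0.01 0.035 0 0 0; -1 0 0.01 0.036 0 0 0; -1 0 0.01 0.036 0 0 0' 20 >/dev/null; python3 m.py .04,.05,.06,.07,.08
```

```text
t 9.85 q 0.577 lean 0.336 [ 0.338  0.334 35.   ] F [ 1.5 -3.3  2.9] y,z err mm 0.1 gw 0.025180885965076304
tau 0.52 T 4.26 model a 0.326 a' -0.018 | meas 0.339
q' 0.04 a at .6,1.25,2.5,4s [0.311, 0.292, 0.259, 0.231] row dy dz [0.007 0.029]
q' 0.05 a at .6,1.25,2.5,4s [0.313, 0.3, 0.277, 0.256] row dy dz [0.009 0.036]
q' 0.06 a at .6,1.25,2.5,4s [0.316, 0.307, 0.294, 0.282] row dy dz [0.011 0.044]
q' 0.07 a at .6,1.25,2.5,4s [0.319, 0.315, 0.311, 0.308] row dy dz [0.012 0.051]
q' 0.08 a at .6,1.25,2.5,4s [0.321, 0.322, 0.328, 0.334] row dy dz [0.013 0.058]
```

```bash
python3 -m inch '-1 0 0.006 0.022 0 0 0; -1 0 0.006 0.022 0 0 0; -1 0 0.005 0.022 0 0 0; -1 0 0.005 0.022 0 0 0; -1 0 0.005 0.022 0 0 0' 20 >/dev/null; python3 m.py .05,.06,.07,.08
```

```text
t 10.53 q 0.596 lean 0.317 [ 0.32   0.313 42.   ] F [ 1.5 -2.4  3. ] y,z err mm 0.0 gw 0.02560009096573855
tau 0.53 T 4.37 model a 0.312 a' -0.036 | meas 0.320
q' 0.05 a at .6,1.25,2.5,4s [0.293, 0.281, 0.264, 0.25] row dy dz [0.008 0.037]
q' 0.06 a at .6,1.25,2.5,4s [0.296, 0.288, 0.281, 0.276] row dy dz [0.01  0.044]
q' 0.07 a at .6,1.25,2.5,4s [0.299, 0.296, 0.298, 0.302] row dy dz [0.011 0.051]
q' 0.08 a at .6,1.25,2.5,4s [0.301, 0.303, 0.315, 0.328] row dy dz [0.012 0.059]
```

Good model. Hold at 0.065–0.07 rad/s.

```bash
python3 -m inch '-1 0 0.012 0.048 0 0 0; -1 0 0.012 0.048 0 0 0; -1 0 0.011 0.048 0 0 0; -1 0 0.011 0.048 0 0 0; -1 0 0.01 0.048 0 0 0; -1 0 0.01 0.048 0 0 0; -1 0 0.009 0.048 0 0 0' 20 >/dev/null; python3 m.py .05,.06,.07,.08
```

```text
t 11.45 q 0.653 lean 0.297 [ 0.299  0.295 43.   ] F [ 0.7 -2.7  3.8] y,z err mm -0.0 gw 0.02507150807236326
tau 0.54 T 4.41 model a 0.296 a' -0.010 | meas 0.300
q' 0.05 a at .6,1.25,2.5,4s [0.288, 0.279, 0.264, 0.251] row dy dz [0.006 0.037]
q' 0.06 a at .6,1.25,2.5,4s [0.29, 0.287, 0.281, 0.277] row dy dz [0.007 0.044]
q' 0.07 a at .6,1.25,2.5,4s [0.293, 0.294, 0.299, 0.303] row dy dz [0.008 0.052]
q' 0.08 a at .6,1.25,2.5,4s [0.296, 0.302, 0.316, 0.329] row dy dz [0.009 0.059]
```

```bash
python3 -m inch '-1 0 0.01 0.05 0 0 0; -1 0 0.009 0.05 0 0 0; -1 0 0.009 0.05 0 0 0; -1 0 0.008 0.05 0 0 0; -1 0 0.008 0.05 0 0 0; -1 0 0.007 0.05 0 0 0; -1 0 0.007 0.05 0 0 0; -1 0 0.006 0.05 0 0 0' 20 >/dev/null; python3 m.py .05,.06,.07,.08
```

```text
t 12.50 q 0.721 lean 0.300 [ 0.304  0.297 39.   ] F [ 1.7 -0.8  3.9] y,z err mm -0.0 gw 0.025850417633950473
tau 0.53 T 4.49 model a 0.294 a' -0.002 | meas 0.304
q' 0.05 a at .6,1.25,2.5,4s [0.29, 0.283, 0.269, 0.256] row dy dz [0.004 0.037]
q' 0.06 a at .6,1.25,2.5,4s [0.292, 0.29, 0.286, 0.282] row dy dz [0.004 0.045]
q' 0.07 a at .6,1.25,2.5,4s [0.295, 0.298, 0.303, 0.308] row dy dz [0.005 0.052]
q' 0.08 a at .6,1.25,2.5,4s [0.298, 0.305, 0.32, 0.334] row dy dz [0.005 0.06 ]
```

```bash
python3 - <<'E'
from h import *
from station import camera
c=camera('side');print('set',lean2(c,.0405,.0462,.043,130,.11),'needle',lean2(c))
E
```

```text
set (np.float64(0.29128562120468826), np.float64(0.3025188674916664), 26) needle (np.float64(0.30347798569501094), np.float64(0.29506618602268875), 40)
```

```bash
python3 -m inch '-1 0 0.006 0.049 0 0 0; -1 0 0.006 0.049 0 0 0; -1 0 0.005 0.049 0 0 0; -1 0 0.005 0.049 0 0 0; -1 0 0.004 0.049 0 0 0; -1 0 0.004 0.049 0 0 0; -1 0 0.003 0.049 0 0 0; -1 0 0.003 0.049 0 0 0' 20 >/dev/null; python3 m.py .05,.06,.07,.08
```

```text
t 13.60 q 0.786 lean 0.285 [ 0.285  0.286 43.   ] F [2.4 3.7 3.9] y,z err mm -0.0 gw 0.025459655091530555
tau 0.53 T 4.49 model a 0.290 a' -0.004 | meas 0.289
q' 0.05 a at .6,1.25,2.5,4s [0.285, 0.278, 0.265, 0.253] row dy dz [0.001 0.037]
q' 0.06 a at .6,1.25,2.5,4s [0.288, 0.285, 0.282, 0.279] row dy dz [0.001 0.045]
q' 0.07 a at .6,1.25,2.5,4s [0.29, 0.293, 0.299, 0.305] row dy dz [0.001 0.052]
q' 0.08 a at .6,1.25,2.5,4s [0.293, 0.3, 0.316, 0.332] row dy dz [0.001 0.06 ]
```

```bash
python3 -m inch '-1 0 0.002 0.054 0 0 0; -1 0 0.002 0.054 0 0 0; -1 0 0.001 0.054 0 0 0; -1 0 0.001 0.053 0 0 0; -1 0 0 0.053 0 0 0; -1 0 0 0.052 0 0 0; -1 0 -0.001 0.052 0 0 0; -1 0 -0.001 0.052 0 0 0' 20 >/dev/null; python3 m.py .05,.06,.07,.08
```

```text
t 14.65 q 0.856 lean 0.290 [ 0.287  0.293 39.   ] F [2.8 8.5 2.9] y,z err mm 0.2 gw 0.025363128287442586
tau 0.52 T 4.50 model a 0.291 a' 0.002 | meas 0.293
q' 0.05 a at .6,1.25,2.5,4s [0.288, 0.282, 0.268, 0.255] row dy dz [-0.001  0.037]
q' 0.06 a at .6,1.25,2.5,4s [0.291, 0.289, 0.285, 0.282] row dy dz [-0.002  0.045]
q' 0.07 a at .6,1.25,2.5,4s [0.293, 0.297, 0.303, 0.308] row dy dz [-0.003  0.052]
q' 0.08 a at .6,1.25,2.5,4s [0.296, 0.304, 0.32, 0.334] row dy dz [-0.003  0.06 ]
```

```bash
python3 -m inch '-1 0 -0.005 0.051 0 0 0; -1 0 -0.005 0.051 0 0 0; -1 0 -0.005 0.051 0 0 0; -1 0 -0.005 0.051 0 0 0; -1 0 -0.006 0.051 0 0 0; -1 0 -0.006 0.051 0 0 0; -1 0 -0.006 0.051 0 0 0; -1 0 -0.006 0.051 0 0 0' 20 >/dev/null; python3 m.py .05,.06,.07,.08
```

```text
t 15.70 q 0.923 lean 0.293 [ 0.291  0.294 41.   ] F [ 5.1 15.4  2.3] y,z err mm 0.5 gw 0.025296565394553615
tau 0.52 T 4.52 model a 0.293 a' 0.000 | meas 0.296
q' 0.05 a at .6,1.25,2.5,4s [0.289, 0.282, 0.269, 0.256] row dy dz [-0.004  0.037]
q' 0.06 a at .6,1.25,2.5,4s [0.292, 0.29, 0.286, 0.282] row dy dz [-0.005  0.045]
q' 0.07 a at .6,1.25,2.5,4s [0.294, 0.297, 0.303, 0.309] row dy dz [-0.006  0.052]
q' 0.08 a at .6,1.25,2.5,4s [0.297, 0.305, 0.321, 0.335] row dy dz [-0.007  0.06 ]
```

```bash
python3 -m inch '-1 0 0.01 0.051 0 0 0; -1 0 0.01 0.051 0 0 0; -1 0 0.006 0.051 0 0 0; -1 0 0.004 0.051 0 0 0; -1 0 0 0.051 0 0 0; -1 0 0 0.051 0 0 0; -1 0 -0.002 0.051 0 0 0; -1 0 -0.002 0.051 0 0 0' 20 >/dev/null; python3 m.py .0,-.05,-.1,.07
```

```text
t 16.75 q 0.993 lean 0.295 [ 0.297  0.294 43.   ] F [2.5 3.8 3.1] y,z err mm 1.0 gw 0.025479119059093166
tau 0.52 T 4.53 model a 0.295 a' 0.002 | meas 0.299
q' 0.0 a at .6,1.25,2.5,4s [0.279, 0.248, 0.185, 0.127] row dy dz [-0.  0.]
q' -0.05 a at .6,1.25,2.5,4s [0.265, 0.21, 0.098, -0.004] row dy dz [ 0.004 -0.037]
q' -0.1 a at .6,1.25,2.5,4s [0.252, 0.172, 0.012, -0.134] row dy dz [ 0.006 -0.075]
q' 0.07 a at .6,1.25,2.5,4s [0.297, 0.3, 0.306, 0.311] row dy dz [-0.01   0.052]
```

```bash
python3 -m inch '-1 0 -0.004 0.05 0 0 0; -1 0 -0.004 0.05 0 0 0; -1 0 -0.005 0.05 0 0 0; -1 0 -0.005 0.05 0 0 0; -1 0 -0.006 0.05 0 0 0; -1 0 -0.006 0.05 0 0 0; -1 0 -0.007 0.05 0 0 0' 20 >/dev/null; python3 m.py .0,-.08
```

```text
t 17.68 q 1.051 lean 0.296 [ 0.296  0.296 41.   ] F [1.9 3.7 2.4] y,z err mm 1.5 gw 0.02533174670228073
tau 0.51 T 4.54 model a 0.296 a' -0.001 | meas 0.300
q' 0.0 a at .6,1.25,2.5,4s [0.279, 0.247, 0.185, 0.127] row dy dz [-0.  0.]
q' -0.08 a at .6,1.25,2.5,4s [0.257, 0.187, 0.046, -0.082] row dy dz [ 0.009 -0.059]
```

Seven seconds held. Now I ease off, backing up at 0.08 rad/s for 10 rows.

```bash
python3 -m inch '-1 0 0.008 -0.059 0 0 0; -1 0 0.008 -0.059 0 0 0; -1 0 0.008 -0.059 0 0 0; -1 0 0.008 -0.059 0 0 0; -1 0 0.008 -0.059 0 0 0; -1 0 0.007 -0.059 0 0 0; -1 0 0.007 -0.059 0 0 0; -1 0 0.006 -0.059 0 0 0; -1 0 0.006 -0.059 0 0 0; -1 0 0.005 -0.059 0 0 0' 20 >/dev/null; python3 m.py .0,-.02,-.04,-.06
```

```text
t 18.98 q 0.958 lean 0.213 [ 0.214  0.212 45.   ] F [ 5.2  3.  -6.3] y,z err mm 0.8 gw 0.025614052277970947
tau 0.58 T 4.57 model a 0.195 a' -0.111 | meas 0.216
q' 0.0 a at .6,1.25,2.5,4s [0.144, 0.114, 0.078, 0.053] row dy dz [-0.  0.]
q' -0.02 a at .6,1.25,2.5,4s [0.139, 0.1, 0.045, 0.001] row dy dz [ 0.001 -0.015]
q' -0.04 a at .6,1.25,2.5,4s [0.134, 0.085, 0.011, -0.051] row dy dz [ 0.003 -0.03 ]
q' -0.06 a at .6,1.25,2.5,4s [0.129, 0.071, -0.023, -0.103] row dy dz [ 0.003 -0.045]
```

```bash
python3 -m inch '-1 0 0.004 -0.045 0 0 0; -1 0 0.004 -0.045 0 0 0; -1 0 0.003 -0.04 0 0 0; -1 0 0.003 -0.03 0 0 0; -1 0 0.002 -0.03 0 0 0; -1 0 0.002 -0.02 0 0 0; -1 0 0.001 -0.02 0 0 0; -1 0 0 -0.01 0 0 0; -1 0 0 -0.01 0 0 0; -1 0 0 0 0 0 0' 20 >/dev/null; python3 m.py .0,-.02,-.04
```

```text
t 20.27 q 0.914 lean 0.119 [ 0.114  0.124 26.   ] F [ 3.6 -1.7 -5.4] y,z err mm 0.5 gw 0.025108655787213982
tau 0.62 T 4.61 model a 0.091 a' -0.067 | meas 0.122
q' 0.0 a at .6,1.25,2.5,4s [0.06, 0.044, 0.028, 0.018] row dy dz [-0.  0.]
q' -0.02 a at .6,1.25,2.5,4s [0.056, 0.031, -0.005, -0.033] row dy dz [ 0.001 -0.015]
q' -0.04 a at .6,1.25,2.5,4s [0.051, 0.017, -0.038, -0.085] row dy dz [ 0.001 -0.03 ]
```

```bash
W='-1 0 0 0 0 0 0'; python3 -m inch '-1 0 0 -0.01 0 0 0; -1 0 0 -0.01 0 0 0; -1 0 0 -0.01 0 0 0; -1 0 0 0 0 0 0; -1 0 0 0 0 0 0; -1 0 0 0 0 0 0; -1 0 0 0 0 0 0; -1 0 0 0 0 0 0; -1 0 0 0 0 0 0; -1 0 0 0 0 0 0' 20 >/dev/null
for i in 1 2 3; do python3 -m inch '-1 0 0 0 0 0 0; -1 0 0 0 0 0 0; -1 0 0 0 0 0 0; -1 0 0 0 0 0 0; -1 0 0 0 0 0 0; -1 0 0 0 0 0 0; -1 0 0 0 0 0 0; -1 0 0 0 0 0 0; -1 0 0 0 0 0 0; -1 0 0 0 0 0 0' >/dev/null; python3 m.py 0 | head -2; done
```

```text
t 22.82 q 0.906 lean 0.059 [ 0.059  0.058 26.   ] F [ 2.1 -4.7 -5.5] y,z err mm 0.6 gw 0.025385485705767527
tau 0.56 T 4.68 model a 0.027 a' -0.011 | meas 0.062
t 24.12 q 0.906 lean 0.035 [ 0.03   0.039 27.   ] F [ 1.6 -4.9 -6.3] y,z err mm 0.5 gw 0.025502173317436972
tau 0.53 T 4.71 model a 0.019 a' -0.005 | meas 0.038
t 25.43 q 0.906 lean 0.022 [1.8e-02 2.5e-02 2.5e+01] F [ 2.3 -5.8 -5.4] y,z err mm 0.6 gw 0.02556801374286349
tau 0.52 T 4.72 model a 0.014 a' -0.003 | meas 0.025
```

```bash
for i in 1 2 3; do python3 -m inch '-1 0 0 0 0 0 0; -1 0 0 0 0 0 0; -1 0 0 0 0 0 0; -1 0 0 0 0 0 0; -1 0 0 0 0 0 0; -1 0 0 0 0 0 0; -1 0 0 0 0 0 0; -1 0 0 0 0 0 0; -1 0 0 0 0 0 0; -1 0 0 0 0 0 0' >/dev/null; done; python3 m.py 0|head -1
python3 -m inch '1 0 0 0 0 0 0; 1 0 0 0 0 0 0; 1 0 0 0 0 0 0; 1 0 0 0 0 0 0; 1 0 0 0 0 0 0; 1 0 0 0 0 0 0; 1 0 0 0 0 0 0; 1 0 0 0 0 0 0; 1 0 0 0 0 0 0; 1 0 0 0 0 0 0'
```

```text
t 29.23 q 0.906 lean 0.008 [3.0e-03 1.4e-02 2.3e+01] F [ 2.2 -4.7 -5.4] y,z err mm 0.6 gw 0.025192209208972863
time_s: 30.52
ee_pos: [0.5276, 0.2602, 0.1611]
eef_rot: [3.142, -0.0, 3.015]
force: [0.4, -0.7, -0.4]
grip_width: 0.0943
grip_force: 0.0
```

Fingers are fully open and contact force is gone; retract upward and check.

```bash
python3 -m inch '1 0 0 -0.5 0 0 0; 1 0 0 -1 0 0 0; 1 0 0 -1 0 0 0; 1 0 0 -1 0 0 0; 1 0 0 -1 0 0 0; 1 0 0 -0.5 0 0 0; 1 0 0 0 0 0 0; 1 0 0 0 0 0 0; 1 0 0 0 0 0 0; 1 0 0 0 0 0 0'; python3 m.py 0|head -1; cd pics; python3 - <<'E'
import cv2,sys;sys.path.insert(0,'..')
from station import camera
cv2.imwrite('end.png',camera('side')['img'])
E
```

```text
time_s: 31.78
ee_pos: [0.5275, 0.2601, 0.3105]
eef_rot: [-3.141, -0.001, 3.015]
force: [-0.1, 0.0, 0.5]
grip_width: 0.0939
grip_force: 0.0
t 31.77 q 0.193 lean 0.003 [-3.0e-03  1.0e-02  2.4e+01] F [-0.1  0.   0.5] y,z err mm 48.1 gw 0.09394232965965826
```

View pics/end.png

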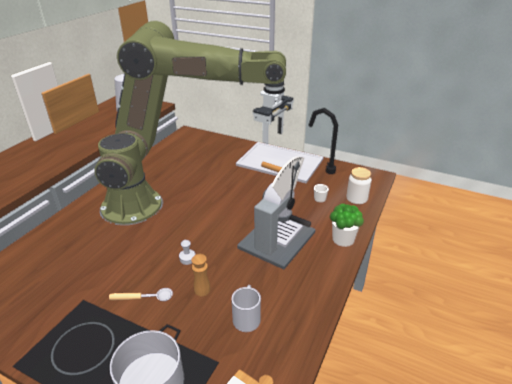

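The gripper is clear above, at about (275,115). The lever stays level, with its grip at about (272,166). The needle is at zero and nothing else has moved.

```bash
python3 -c "
from station import ticket
print(ticket.hand_in())"
```

```text
the job is handed in; nothing more can be done
None
```

The press test is done and handed in: by my camera readings the needle stayed within about 4 mm of the set hand for about 7 s and ran at most about 6 mm past it, then settled at zero (about 0.5 mm off), and the lever was let go where it stood.

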